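# Flip the guarded power toggle

### The arm

A 6-joint arm with a two-finger parallel gripper is mounted at the origin on a cart in front of the work surface, level with it; the furniture and walls round the work are solid. World frame = base frame: x ahead of the robot, y to its left, z up, the work surface at z = 0. Lengths are in m, angles in rad, forces in N, time in s.
With the tool pointing down it reaches from about 0.225 to 0.875 m from the base axis. Payload 3.4 kg.
Tool frame: the origin (TCP) lies midway between the tips of the shut fingers; the grasp point (between the pads) lies 19 mm behind it (manip.pinch_z is the distance from the TCP to the grasp point, in m); z points along the fingers, y is the line along which they close (so a half turn about z gives the same grasp; the last joint's range is limited). The gripper opens to 85 mm and grips with 20 to 120 N. Pads are 22 mm wide; open, the fingers measure 114 mm over their backs; the gripper's body (76 mm by 85 mm) begins 54 mm behind the grasp point. The pads swing forward as they close: fully open they stand 13 mm farther back than shut.
Start: joints at [1.006, 0.276, 1.505, -0, 1.361, -0.121], TCP at [0.247, 0.519, 0.194] pointing down, gripper open.
Joint ranges: [-2.89, 2.89], [-0.75, 2.08], [0.22, 2.7], [-1.18, 4.32], [0.11, 2.71], [-2.7, 2.7]. Speed limits (rad/s): [2.57, 2.57, 3.14, 3.14, 3.14, 3.14].

### API

Orientations are given as a unit quaternion [w, x, y, z].
In Python, from rig import manip gives the robot as it stands.
- The arm moves only by the tool carry_out, never from a script. Its arguments are lists of equal length, an entry for each row: "delta_pos": the shift along the tool's x, y, z scaled (see below), a list of three; "turn": the turn, a rotation vector about the tool's x, y, z scaled (see below), a list of three; "claw": the closure, from -1 (fully open) to 1 (shut). A call has 1 to 12 rows; each row is the pose to reach, as a shift and turn from the pose commanded when the call began, along the tool's axes at that moment; what a row does not reach only later rows make up. The controller multiplies each number of a shift by 400 mm and each number of a turn by 30 degrees. A row lasts 1/10 s, in which the tool goes at most 50 mm and 8.59 degrees, less where a joint would pass 70% of its speed; a pose out of reach is approached as far as the arm can. A call with a number of a shift or a turn outside -1 to 1 is refused whole. A call with a gripper value outside its range is refused whole. The fingers move at their own pace and stop on an object; "force" is the grip in N (left out, the last holds). Time passes only in rows, so rows that repeat a pose let the fingers close. It gives the time, the measured TCP pose, the force, the opening and the grip force at its end, in the units of the state.
- manip.get_state(): the state, without advancing time (a new reading comes with each control period).
- manip.get_image(name): name is "scene" or "top"; returns a dict with "image" (420x560x3 uint8, red, green, blue), "z_map" (420x560 float32, m along the optical axis (not along the pixel's ray), 0 where there is no reading), "fx", "fy", "cx", "cy" (pixels), "world_to_cam" (4x4, takes a point from world to camera coordinates). Camera axes: x right, y down, z forward; pixel columns grow to the right and rows downward; lengths in m; the calibration is good to about 2 mm. A picture is of the moment at which its call begins.
- manip.sign_off(): hands the job in; it is judged then, once.
Trained networks look in the newest picture that a camera, given by its name, has taken for a name from the list of things; names that differ only in an ending like _2 or _b are one class to them, and where a whole thing is asked for, a point or a joint stands for the part that bears it (a point fixed in the world has none). Each returns a list of dicts, best first, with "score" (0 to 1); they miss things now and then, are a little off and sometimes report something else, mostly with a low value. They report only what shows in the picture. A call takes as long as a camera call.
- manip.spot_in(camera, query): "point" ([x, y, z] in m, in world coordinates, good to about 4 mm: the middle of the surface that is visible of it).
- manip.place_of(camera, query): "point" ([x, y, z] in m, in world coordinates, good to about 4 mm: a listed point, or the origin of a listed thing).
The state is a dict: "clock": time; "qpos": joint angles; "qd": joint speeds; "effort": joint torques, N m; "position": TCP position; "ee_rot": TCP orientation; "contact_force": force on the tool from outside, world axes, zero at the start; "moment": the same for the moment, N m; "width": finger opening in m; "gripper_force": force on a finger pad.
Only numpy, scipy, OpenCV 4.12 (cv2) and the standard library are available. Lean on these libraries where they do the work, as an engineer would, in place of code of your own. Each camera call takes 0.05 s, during which the arm holds its last target. There are 200 camera calls.

### The job

Switch on the power at the guarded switch box: with a fingertip or the back of a finger lift the plain grey hinged guard by its front lip, and with the guard held up flip the toggle beneath it all the way over to the rear, then draw the finger out and let the guard drop shut over the toggle. Leave the bare toggle on the other box off, and do not move the marker, the eraser or the stylus case.

Things in the scene. Friction and masses are not known exactly. Their poses are not given: they have to be found in the camera images.
- guarded_box: Grey box with a plain grey hinged hood (the guard), 72 x 90 mm in plan (x, y), fixed to the desk; panel (top) 45 mm above its origin, the centre of its underside. x axis from the front face (toward the robot) to the rear, z up. The shut hood covers the toggle: x -34 to +31 mm, y -31 to +31 mm, 43 mm high above the panel, open below, 56 mm wide inside.
- guard (a joint): Angle of the guard about its rear hinge: 0 = shut, to 1.25 as its lip swings up and rearward. About 0.5 N at the lip lifts it; it falls shut by weight and a light spring from any angle, so it stays up only while held, e.g. resting on a finger that reaches in under it. Lift with a finger slanting forward and down; a level push on the front plate jams.
- guard_lip (a point): Middle of the lip's front edge, moves with the guard. The lip is 44 mm wide and juts 16 mm forward of the hood's front plate, 14 mm past the box's front face (edge at x = -50 mm of the box); shut, its underside is 14 mm above the panel.
- guard_hinge (a point): Middle of the guard's hinge line, which runs along the box's y at x = +31 mm, 5 mm above the panel (50 mm above the desk).
- guarded_toggle (a joint): Toggle beneath the guard: a steel rod 35 mm long, 9 mm thick at its end, pivoting at panel height at x = -3 mm, y = 0 of guarded_box. 0 = leaning 0.4 rad to the front (off), 0.8 = leaning 0.4 rad to the rear (on). It stays where it is left; about 1 N near its tip moves it.
- guarded_toggle_tip (a point): Point on the guarded toggle's rod 34 mm from its pivot, near its end.
- plain_box: Grey box with a bare toggle and no guard, 72 x 90 mm in plan (x, y), fixed to the desk; panel (top) 45 mm above its origin, the centre of its underside. x axis from the front face (toward the robot) to the rear, z up. To be left alone. The two boxes may change places.
- plain_toggle (a joint): Bare steel toggle on plain_box, same size and place as the guarded one, starts off (0): 0 = leaning 0.4 rad to the front (off), 0.8 = leaning 0.4 rad to the rear (on). It stays where it is left; about 1 N near its tip moves it.
- stylus_case: Bystander: black and white case 28 x 88 x 18 mm, long along its y; origin at the centre of its underside.
- marker: Bystander: white marker pen with a black cap, 18 x 132 x 20 mm, long along its y; origin at the centre of its underside.
- eraser: Bystander: blue and white eraser 21 x 45 x 13 mm, long along its y; origin at the centre of its underside.

How it is judged:
On the way, in this order (a step that is already met when the one before it is completed fails the run):
1. the guard is lifted while the toggle is still off (value of joint guard above 0.3 rad and value of joint guarded_toggle below 0.3 rad), for 0.05 s.
2. the toggle is flipped on beneath the raised guard (value of joint guarded_toggle above 0.6 rad and value of joint guard above 0.2 rad), for 0.05 s.
At the end, for the whole second after the job is handed in: Guard shut (under 0.08 rad), guarded toggle on (over 0.6 of 0.8 rad), bare toggle still off (under 0.2 rad), the marker, eraser and stylus case each within 20 mm of where they started (value of joint guard below 0.08 rad and value of joint guarded_toggle above 0.6 rad and value of joint plain_toggle below 0.2 rad and distance of each of stylus_case, marker, eraser from where it was at the start of the episode below 0.02 m); the robot touches nothing.
It fails at once if the bare toggle is flipped (value of joint plain_toggle above 0.3 rad).
It fails at once if the stylus case is moved or lifted (distance of stylus_case from where it was at the start of the episode above 0.02 m).
It fails at once if the marker is moved or lifted (distance of marker from where it was at the start of the episode above 0.02 m).
It fails at once if the eraser is moved or lifted (distance of eraser from where it was at the start of the episode above 0.02 m).
It also fails if it takes over 35 s, if anything falls off the work surface, if the arm or the gripper's body presses on something with over 40 N, if the wrist force passes 120 N, or if a joint passes its speed limit or range.

## Working session

There is one attempt and no reset: what is moved stays moved. The work goes in short steps, Python scripts to look and compute and a tool call to move; the robot and the scene stay as the last step left them, time stands still between calls to the robot, and variables do not carry over. Pictures are saved under pics/ and viewed, at most 10 in all, crops included, and the job is handed in when it is done.

Besides the shell and the picture viewer there is one more tool, called after "Request:" as name(argument=value, ...), one argument or row to a line, values as JSON. carry_out: Moves the arm, as the interface text tells. Shifts and turns lie within -1 to 1; 1 stands for 400 mm of shift or 30 degrees of turn. Its arguments: {"type":"object","properties":{"delta_pos":{"type":"array","items":{"type":"array","items":{"type":"number","minimum":-1,"maximum":1}}},"turn":{"type":"array","items":{"type":"array","items":{"type":"number","minimum":-1,"maximum":1}}},"claw":{"type":"array","items":{"type":"number"}},"force":{"type":"number"}},"required":["delta_pos","turn","claw"]}

```bash
mkdir -p pics; python3 - <<'E'
from rig import manip
import cv2,numpy as np
for c in("scene","top"):
    im=manip.get_image(c);cv2.imwrite(f"pics/{c}0.png",im["image"][:,:,::-1])
    print(c,im["fx"],im["cx"],im["cy"],np.round(im["world_to_cam"],3).tolist())
    for q in("guarded_box","guard_lip","guard_hinge","plain_box","guarded_toggle_tip","stylus_case","marker","eraser"):
        print(q,[(np.round(d["point"],3).tolist(),round(d["score"],2)) for d in manip.place_of(c,q)[:2]])
s=manip.get_state();print({k:np.round(v,3).tolist() for k,v in s.items()})
E
```

```text
scene 450.9374118532866 288.80845594292174 220.2787583401702 [[0.588, -0.809, 0.009, -0.432], [-0.546, -0.405, -0.733, 0.282], [0.596, 0.426, -0.68, 0.837], [0.0, 0.0, 0.0, 1.0]]
guarded_box [([0.54, -0.296, -0.001], 0.92)]
guard_lip [([0.488, -0.284, 0.058], 0.91)]
guard_hinge [([0.569, -0.295, 0.048], 0.59)]
plain_box [([0.611, 0.018, 0.0], 0.79)]
guarded_toggle_tip []
stylus_case [([0.465, -0.404, -0.001], 0.74)]
marker [([0.489, -0.075, -0.001], 0.63), ([0.571, -0.296, 0.051], 0.42)]
eraser [([0.515, -0.132, 0.0], 0.68)]
top 427.80947824362187 284.69588835044186 209.7245123312287 [[-0.114, -0.993, 0.003, -0.109], [-0.963, 0.11, -0.245, 0.581], [0.243, -0.031, -0.969, 0.786], [0.0, 0.0, 0.0, 1.0]]
guarded_box [([0.542, -0.294, -0.001], 0.92)]
guard_lip [([0.489, -0.282, 0.061], 0.84)]
guard_hinge []
plain_box [([0.614, 0.016, 0.004], 0.77)]
guarded_toggle_tip []
stylus_case [([0.466, -0.403, -0.001], 0.98)]
marker [([0.489, -0.073, -0.002], 0.92), ([0.569, -0.301, 0.05], 0.7)]
eraser [([0.521, -0.131, -0.001], 0.53)]
{'clock': 0.9, 'qpos': [1.006, 0.276, 1.505, 0.0, 1.361, -0.121], 'qd': [0.002, -0.0, 0.001, 0.002, 0.002, 0.0], 'effort': [-0.001, -41.663, -24.61, -0.0, 0.0, -0.0], 'position': [0.247, 0.519, 0.194], 'ee_rot': [0.0, 0.22, 0.975, 0.0], 'contact_force': [-0.151, -0.006, 0.351], 'moment': [0.01, -0.012, -0.021], 'gripper_force': 0.0, 'width': 0.086}
```

View pics/scene0.png

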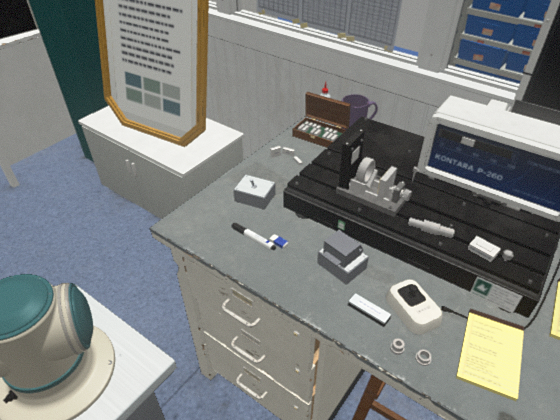

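View pics/top0.png

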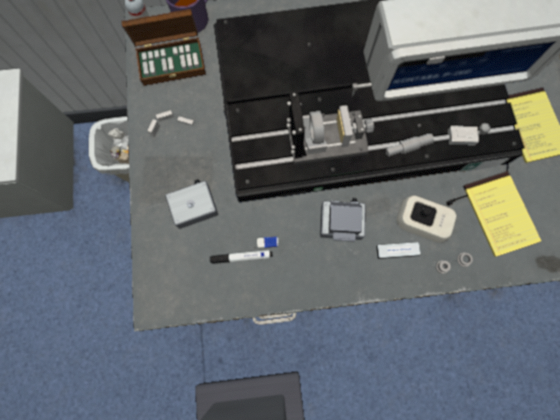

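```bash
cat > h.py <<'E'
from rig import manip
import cv2,numpy as np
def cloud(c):
    im=manip.get_image(c);z=im["z_map"];v,u=np.mgrid[:420,:560]
    P=np.stack([(u-im["cx"])/im["fx"]*z,(v-im["cy"])/im["fy"]*z,z],-1)
    T=im["world_to_cam"];W=(P-T[:3,3])@T[:3,:3];W[z==0]=np.nan
    return im,W
E
python3 - <<'E'
from h import *
outs=[]
for c,(x0,y0,w,h) in {"scene":(305,222,75,65),"top":(310,190,70,60)}.items():
    im,W=cloud(c)
    cr=im["image"][y0:y0+h,x0:x0+w,::-1];outs.append(cv2.resize(cr,(400,400*h//w),interpolation=cv2.INTER_CUBIC))
    d=np.hypot(W[...,0]-.541,W[...,1]+.295)<.075
    for lo,hi in((.078,.1),(.035,.1)):
        m=d&(W[...,2]>lo)&(W[...,2]<hi);p=W[m]
        r=cv2.minAreaRect((p[:,:2]*1000).astype(np.float32));print(c,lo,len(p),np.round(r[0],1),np.round(r[1],1),round(r[2],1),np.median(p[:,2]).round(4))
hh=min(o.shape[0] for o in outs);cv2.imwrite("pics/crop.png",np.hstack([o[:hh] for o in outs]))
im,W=cloud("top")
m=(W[...,0]>.56)&(W[...,0]<.75)&(abs(W[...,1]+.3)<.06)
for x in np.arange(.56,.75,.01):
    k=m&(abs(W[...,0]-x)<.005);print(round(x,2),np.nanmax(W[k][:,2]).round(3),end="; ")
E
```

```text
scene 0.078 733 [ 557.7 -289. ] [ 72.7 117.2] 86.1 0.0861
scene 0.035 1896 [ 550.8 -292.5] [ 95.  130.5] 85.8 0.0685
top 0.078 936 [ 559.4 -292.7] [ 65.2 113. ] 86.3 0.0875
top 0.035 1857 [ 552.7 -293.7] [ 88.8 126.3] 81.2 0.0782
0.56 0.085; 0.57 0.077; 0.58 0.061; 0.59 0.024; 0.6 0.071; 0.61 0.1; 0.62 0.109; 0.63 0.11; 0.64 0.106; 0.65 0.122; 0.66 0.181; 0.67 0.186; 0.68 0.194; 0.69 0.195; 0.7 0.194; 0.71 0.19; 0.72 0.329; 0.73 0.33; 0.74 0.332;
```

View pics/crop.png

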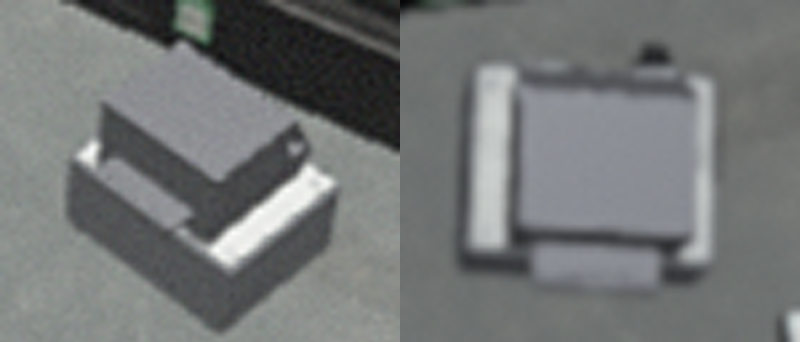

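```bash
python3 - <<'E'
from h import *
for c in("scene","top"):
    im,W=cloud(c)
    d=np.hypot(W[...,0]-.541,W[...,1]+.295)<.075
    m=(d&(W[...,2]>.083)&(W[...,2]<.093)).astype(np.uint8)
    n,l,st,_=cv2.connectedComponentsWithStats(cv2.morphologyEx(m,cv2.MORPH_OPEN,np.ones((5,5),np.uint8)))
    p=W[l==1+np.argmax(st[1:,4])];r=cv2.minAreaRect((p[:,:2]*1000).astype(np.float32));print(c,"roof",len(p),r,p.mean(0))
    b=d&(W[...,2]>.008)&(W[...,2]<.036)&(W[...,0]<.52)&(W[...,1]>-.345)&(W[...,1]<-.245);p=W[b]
    l=cv2.fitLine((p[:,:2]*1000).astype(np.float32),cv2.DIST_HUBER,0,.5,.01).ravel();print(c,"front",len(p),l,np.degrees(np.arctan2(l[0],-l[1])))
    # box-frame profile beside the lip
    for yaw in(-.11,):
        R=np.array([[np.cos(yaw),np.sin(yaw)],[-np.sin(yaw),np.cos(yaw)]])
        q=np.concatenate([(W[...,:2]-[.541,-.2945])@R.T,W[...,2:]-.045],-1)*1000
        for a,bb in((-30,-24),(24,30),(-20,20)):
            k=(q[...,1]>a)&(q[...,1]<bb)&(q[...,0]>-60)&(q[...,0]<-5)&(q[...,2]>-20)
            s=q[k];s=s[np.argsort(s[:,2])];print(c,a,s[::max(1,len(s)//40)][:,[0,2]].round(0).astype(int).tolist())
E
```

```text
scene roof 429 ((527.9960327148438, -290.0452575683594), (63.13097381591797, 50.99458312988281), 79.33382415771484) [ 0.52549418 -0.28886973  0.08655459]
scene front 319 [ 1.5376201e-01  9.8810792e-01  5.0103412e+02 -2.9019028e+02] 171.155
scene -30 [[-43, -19], [-41, -15], [-41, -9], [-42, -4], [-30, -2], [-41, -2], [-24, -1], [-5, -1], [-17, 0], [-21, 1], [-31, 2], [-26, 5], [-31, 5], [-39, 6], [-30, 7], [-35, 8], [-31, 9], [-26, 11], [-7, 13], [-18, 14], [-27, 15], [-37, 17], [-18, 19], [-30, 20], [-39, 20], [-7, 22], [-16, 23], [-21, 23], [-14, 24], [-38, 27], [-6, 28], [-34, 29], [-9, 30], [-20, 32], [-33, 33], [-39, 34], [-24, 35], [-30, 37], [-10, 37], [-17, 39], [-32, 40], [-23, 40], [-5, 41], [-31, 41], [-35, 42], [-21, 42]]
scene 24 [[-39, -18], [-37, -18], [-39, -15], [-38, -13], [-37, -12], [-38, -12], [-38, -8], [-39, -7], [-51, 12], [-40, 13], [-44, 14], [-37, 14], [-39, 14], [-50, 15], [-44, 16], [-49, 16], [-35, 16], [-53, 16], [-37, 16], [-37, 18], [-35, 20], [-37, 21], [-38, 21], [-38, 24], [-35, 25], [-38, 26], [-34, 27], [-37, 28], [-37, 29], [-37, 31], [-37, 33],
[... 2158 characters left out ...]
[-7, 44], [-7, 44], [-15, 44], [-25, 44], [-15, 44], [-25, 44], [-27, 44], [-17, 44], [-23, 44], [-19, 44], [-5, 44], [-15, 44], [-13, 44], [-9, 44], [-29, 44], [-5, 44], [-33, 45], [-23, 45], [-7, 45], [-14, 45], [-20, 46]]
top -20 [[-52, 13], [-42, 15], [-42, 16], [-42, 16], [-50, 16], [-38, 17], [-52, 17], [-42, 17], [-44, 18], [-36, 18], [-48, 18], [-50, 19], [-51, 19], [-35, 21], [-36, 26], [-37, 30], [-36, 37], [-8, 40], [-25, 40], [-31, 41], [-33, 41], [-29, 42], [-9, 42], [-13, 42], [-21, 42], [-13, 42], [-35, 42], [-27, 43], [-19, 43], [-31, 43], [-27, 43], [-33, 43], [-25, 43], [-23, 43], [-5, 43], [-21, 44], [-17, 44], [-5, 44], [-15, 44], [-15, 44], [-18, 45], [-8, 45], [-6, 46]]
```

```bash
cat >> h.py <<'E'
from scipy.spatial.transform import Rotation as Ro
YAW=-.17;C=np.array([.5395,-.2929,.045])
n=np.array([np.cos(YAW),np.sin(YAW),0]);t=np.array([-np.sin(YAW),np.cos(YAW),0]);k=np.array([0,0,1.])
def pose(ux,uz,a):
    a=np.radians(a);z=np.cos(a)*n-np.sin(a)*k;x=np.cross(t,z)
    U=C+(ux*n+uz*k)/1000
    return U+.011*x,np.stack([x,t,z],1)
def cur():
    s=manip.get_state();q=s["ee_rot"];return s,np.array(s["position"]),Ro.from_quat([q[1],q[2],q[3],q[0]]).as_matrix()
def rows(*ws):
    s,p,R=cur()
    z=R[:,2];U=p-.011*R[:,0]-C;print("now U",round(U@n*1e3,1),"y",round(U@t*1e3,1),"z",round(U[2]*1e3,1),"alpha",round(np.degrees(np.arcsin(-z[2])),1),"clock",s["clock"],"F",np.round(s["contact_force"],1),"w",s["width"])
    for w in ws:
        P,Q=pose(*w);d=R.T@(P-p);r=Ro.from_matrix(R.T@Q).as_rotvec(degrees=True)
        print(w,"shift",np.round(d/.4,3).tolist(),"turn",np.round(r/30,3).tolist(),"mm",round(np.linalg.norm(d)*1e3),"deg",round(np.linalg.norm(r),1))
E
python3 -c "
from h import *
rows((-110,100,89),(-90,60,45))"
```

```text
now U -415.2 y 748.1 z 148.7 alpha 90.0 clock 1.15 F [-0.6 -0.1  0.5] w 0.08541916485168205
(-110, 100, 89) shift [-1.241, -1.602, 0.122] turn [-0.004, -0.033, -0.523] mm 812 deg 15.7
(-90, 60, 45) shift [-1.297, -1.586, 0.241] turn [-0.205, -1.49, -0.496] mm 825 deg 47.5
```

Request:
carry_out(
  delta_pos=[
    [-0.62,-0.8,0],
    [-0.62,-0.8,0],
    [-0.62,-0.8,0],
    [-0.62,-0.8,0],
    [-0.62,-0.8,0],
    [-0.62,-0.8,0],
    [-0.62,-0.8,0],
    [-0.62,-0.8,0],
    [-0.62,-0.8,0],
    [-0.62,-0.8,0],
    [-0.62,-0.8,0],
    [-0.62,-0.8,0],
  ],
  turn=[
    [0,0,-0.5],
    [0,0,-0.5],
    [0,0,-0.5],
    [0,0,-0.5],
    [0,0,-0.5],
    [0,0,-0.5],
    [0,0,-0.5],
    [0,0,-0.5],
    [0,0,-0.5],
    [0,0,-0.5],
    [0,0,-0.5],
    [0,0,-0.5],
  ],
  claw=[1,1,1,1,1,1,1,1,1,1,1,1],
)

```text
clock: 2.35
position: [0.3331, 0.1252, 0.1936]
ee_rot: [-0.0, 0.09, 0.996, 0.0]
contact_force: [-0.4, 0.2, -0.7]
width: -0.0002
gripper_force: 0.0
```

```bash
python3 -c "
from h import *
rows((-110,120,89),(-110,100,60),(-90,60,45))"
```

```text
now U -263.1 y 377.1 z 148.6 alpha 90.0 clock 2.35 F [-0.4  0.2 -0.7] w -0.00016334615157185937
(-110, 120, 89) shift [-0.392, -0.939, 0.071] turn [0.001, -0.034, -0.018] mm 408 deg 1.2
(-110, 100, 60) shift [-0.395, -0.939, 0.134] turn [-0.004, -1.001, -0.018] mm 411 deg 30.0
(-90, 60, 45) shift [-0.45, -0.939, 0.24] turn [-0.006, -1.501, -0.017] mm 427 deg 45.0
```

Request:
carry_out(
  delta_pos=[
    [-0.395,-0.94,0.134],
    [-0.395,-0.94,0.134],
    [-0.395,-0.94,0.134],
    [-0.395,-0.94,0.134],
    [-0.395,-0.94,0.134],
    [-0.395,-0.94,0.134],
    [-0.395,-0.94,0.134],
    [-0.395,-0.94,0.134],
    [-0.395,-0.94,0.134],
    [-0.395,-0.94,0.134],
    [-0.395,-0.94,0.134],
    [-0.395,-0.94,0.134],
  ],
  turn=[
    [0,-1,-0.02],
    [0,-1,-0.02],
    [0,-1,-0.02],
    [0,-1,-0.02],
    [0,-1,-0.02],
    [0,-1,-0.02],
    [0,-1,-0.02],
    [0,-1,-0.02],
    [0,-1,-0.02],
    [0,-1,-0.02],
    [0,-1,-0.02],
    [0,-1,-0.02],
  ],
  claw=[1,1,1,1,1,1,1,1,1,1,1,1],
)

```text
clock: 3.55
position: [0.4301, -0.2664, 0.1466]
ee_rot: [0.247, 0.088, 0.965, -0.026]
contact_force: [-0.3, 0.7, -0.4]
width: 0.0002
gripper_force: 0.0
```

```bash
python3 - <<'E'
from h import *
rows((-80,40,45),(-70,10,45),(-60,5,45),(-48,4,45))
outs=[]
for c,(x0,y0,w,h) in {"scene":(270,180,120,120),"top":(280,170,120,120)}.items():
    im=manip.get_image(c);outs.append(cv2.resize(im["image"][y0:y0+h,x0:x0+w,::-1],(400,400),interpolation=cv2.INTER_CUBIC))
cv2.imwrite("pics/c2.png",np.hstack(outs))
E
```

```text
now U -102.6 y 7.5 z 106.9 alpha 61.3 clock 3.55 F [-0.3  0.7 -0.4] w 0.00024956633153040437
(-80, 40, 45) shift [0.029, -0.017, 0.182] turn [-0.026, -0.542, -0.013] mm 74 deg 16.3
(-70, 10, 45) shift [0.044, -0.016, 0.26] turn [-0.026, -0.542, -0.013] mm 105 deg 16.3
(-60, 5, 45) shift [0.028, -0.016, 0.283] turn [-0.026, -0.542, -0.013] mm 114 deg 16.3
(-48, 4, 45) shift [0.003, -0.015, 0.299] turn [-0.026, -0.542, -0.013] mm 120 deg 16.3
```

View pics/c2.png

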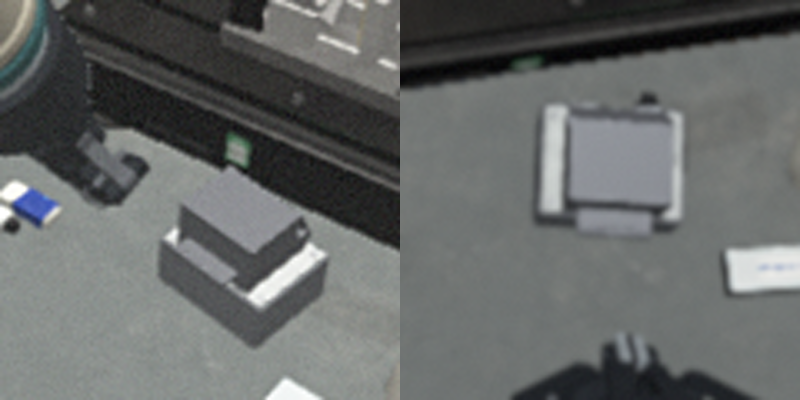

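Request:
carry_out(
  delta_pos=[
    [0.029,-0.017,0.1],
    [0.029,-0.017,0.182],
    [0.029,-0.017,0.182],
    [0.044,-0.016,0.26],
    [0.044,-0.016,0.26],
    [0.044,-0.016,0.26],
  ],
  turn=[
    [-0.026,-0.54,-0.013],
    [-0.026,-0.54,-0.013],
    [-0.026,-0.54,-0.013],
    [-0.026,-0.54,-0.013],
    [-0.026,-0.54,-0.013],
    [-0.026,-0.54,-0.013],
  ],
  claw=[1,1,1,1,1,1],
)

```text
clock: 4.25
position: [0.5178, -0.2091, 0.1667]
ee_rot: [0.338, 0.101, 0.934, -0.052]
contact_force: [-0.1, -0.4, -0.3]
width: 0.0
gripper_force: 0.0
```

```bash
python3 - <<'E'
from h import *
rows((-60,3,45),(-50,3,45),(-45,5,45),(-43,15,45),(-40,25,45),(-37,35,45))
outs=[]
for c,(x0,y0,w,h) in {"scene":(270,180,120,120),"top":(280,170,120,120)}.items():
    im=manip.get_image(c);outs.append(cv2.resize(im["image"][y0:y0+h,x0:x0+w,::-1],(400,400),interpolation=cv2.INTER_CUBIC))
cv2.imwrite("pics/c3.png",np.hstack(outs))
E
```

```text
now U -27.1 y 78.6 z 128.8 alpha 50.0 clock 4.25 F [-0.1 -0.4 -0.3] w 1.6594564936397288e-05
(-60, 3, 45) shift [0.26, -0.192, 0.202] turn [-0.111, -0.168, -0.042] mm 153 deg 6.2
(-50, 3, 45) shift [0.241, -0.191, 0.218] turn [-0.111, -0.168, -0.042] mm 151 deg 6.2
(-45, 5, 45) shift [0.228, -0.191, 0.222] turn [-0.111, -0.168, -0.042] mm 148 deg 6.2
(-43, 15, 45) shift [0.208, -0.191, 0.206] turn [-0.111, -0.168, -0.042] mm 140 deg 6.2
(-40, 25, 45) shift [0.186, -0.191, 0.192] turn [-0.111, -0.168, -0.042] mm 131 deg 6.2
(-37, 35, 45) shift [0.165, -0.191, 0.177] turn [-0.111, -0.168, -0.042] mm 123 deg 6.2
```

View pics/c3.png

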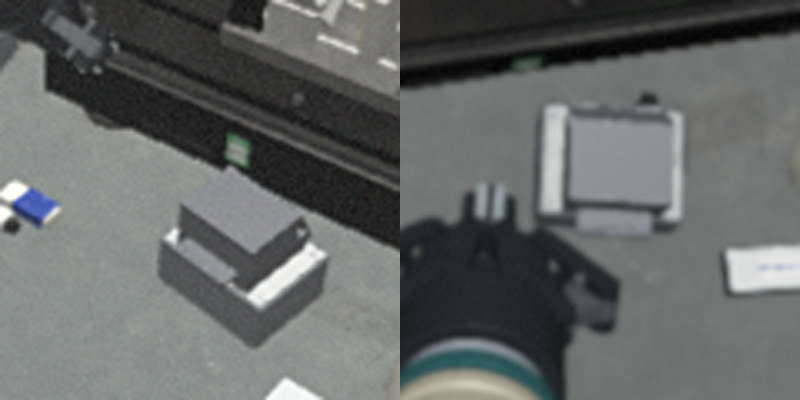

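```bash
python3 - <<'E'
from h import *
s,p,R=cur();print(np.round(s["qpos"],3),np.round(s["qd"],2),p,R.round(3).tolist())
E
```

```text
[-0.722 -0.022  2.207  0.771  0.424 -2.704] [-0.02  0.01  0.   -0.01 -0.01 -0.  ] [ 0.51752055 -0.20978912  0.16637542] [[-0.751, 0.225, 0.621], [0.155, 0.974, -0.165], [-0.642, -0.028, -0.766]]
```

```bash
cat >> h.py <<'E'
def pose(ux,uz,a,g=180,y=0):
    a=np.radians(a);z=np.cos(a)*n-np.sin(a)*k;x=np.cross(t,z)
    U=C+(ux*n+y*t+uz*k)/1000
    return U+.011*x,np.stack([x,t,z],1)@Ro.from_euler("z",g,degrees=True).as_matrix()
def rows(*ws):
    s,p,R=cur();x=np.cross(t,R[:,2])
    U=p-.011*x/np.linalg.norm(x)-C;print("now U",round(U@n*1e3,1),"y",round(U@t*1e3,1),"z",round(U[2]*1e3,1),"alpha",round(np.degrees(np.arcsin(-R[2,2])),1),"g",round(np.degrees(np.arctan2(-R[:,1]@x,R[:,0]@x*1)),1),"clock",round(s["clock"],2),"F",np.round(s["contact_force"],1),"q",np.round(s["qpos"],2))
    for w in ws:
        P,Q=pose(*w);d=R.T@(P-p);r=Ro.from_matrix(R.T@Q).as_rotvec(degrees=True)
        print(w,"shift",np.round(d/.4,3).tolist(),"turn",np.round(r/30,3).tolist(),"mm",round(np.linalg.norm(d)*1e3),"deg",round(np.linalg.norm(r),1))
E
python3 -c "
from h import *
rows((-110,110,50,30),(-110,110,70,20),(-110,110,65,30))"
```

```text
now U -27.3 y 78.2 z 128.4 alpha 50.0 g 1.5 clock 4.35 F [-0.1  0.5 -0. ] q [-0.72 -0.02  2.21  0.77  0.42 -2.7 ]
(-110, 110, 50, 30) shift [0.183, -0.206, -0.086] turn [-0.109, 0.027, 0.951] mm 115 deg 28.7
(-110, 110, 70, 20) shift [0.181, -0.206, -0.095] turn [0.016, 0.674, 0.593] mm 116 deg 26.9
(-110, 110, 65, 30) shift [0.182, -0.206, -0.093] turn [0.029, 0.513, 0.931] mm 116 deg 31.9
```

Request:
carry_out(
  delta_pos=[
    [0.182,-0.206,-0.093],
    [0.182,-0.206,-0.093],
    [0.182,-0.206,-0.093],
    [0.182,-0.206,-0.093],
    [0.182,-0.206,-0.093],
    [0.182,-0.206,-0.093],
  ],
  turn=[
    [0.03,0.5,0.93],
    [0.03,0.5,0.93],
    [0.03,0.5,0.93],
    [0.03,0.5,0.93],
    [0.03,0.5,0.93],
    [0.03,0.5,0.93],
  ],
  claw=[1,1,1,1,1,1],
)

```text
clock: 4.95
position: [0.4206, -0.2729, 0.149]
ee_rot: [0.215, 0.331, 0.918, 0.037]
contact_force: [-0.6, 0.6, -0.5]
width: -0.0001
gripper_force: 0.0
```

```bash
python3 -c "
from h import *
rows((-110,110,60,58),(-110,110,65,58))"
```

```text
now U -110.6 y -0.4 z 108.7 alpha 64.7 g 29.9 clock 4.95 F [-0.6  0.6 -0.5] q [-0.97  0.    2.07  0.44  0.8  -2.11]
(-110, 110, 60, 58) shift [-0.002, 0.002, 0.0] turn [-0.114, -0.112, 0.935] mm 1 deg 28.4
(-110, 110, 65, 58) shift [-0.002, 0.002, -0.002] turn [0.003, 0.009, 0.935] mm 2 deg 28.1
```

Request:
carry_out(
  delta_pos=[
    [0,0,0],
    [0,0,0],
    [0,0,0],
    [0,0,0],
  ],
  turn=[
    [0,0,1],
    [0,0,1],
    [0,0,1],
    [0,0,1],
  ],
  claw=[1,1,1,1],
)

```text
clock: 5.35
position: [0.4203, -0.2713, 0.1485]
ee_rot: [0.198, 0.559, 0.8, 0.093]
contact_force: [-0.7, 0.0, -0.9]
width: -0.0002
gripper_force: 0.0
```

Request:
carry_out(
  delta_pos=[
    [0,0,0],
    [0,0,0],
    [0,0,0],
    [0,0,0],
  ],
  turn=[
    [0,0,1],
    [0,0,1],
    [0,0,1],
    [0,0,1],
  ],
  claw=[1,1,1,1],
)

```text
clock: 5.75
position: [0.4203, -0.2712, 0.1485]
ee_rot: [0.167, 0.747, 0.628, 0.141]
contact_force: [0.3, 0.9, 0.3]
width: 0.0001
gripper_force: 0.0
```

Request:
carry_out(
  delta_pos=[
    [0,0,0],
    [0,0,0],
    [0,0,0],
    [0,0,0],
  ],
  turn=[
    [0,0,1],
    [0,0,1],
    [0,0,1],
    [0,0,1],
  ],
  claw=[1,1,1,1],
)

```text
clock: 6.15
position: [0.4203, -0.2713, 0.1485]
ee_rot: [0.125, 0.884, 0.413, 0.179]
contact_force: [-0.3, -0.1, -0.1]
width: 0.0001
gripper_force: 0.0
```

Request:
carry_out(
  delta_pos=[
    [0,0,0],
    [0,0,0],
    [0,0,0],
    [0,0,0],
  ],
  turn=[
    [0,0,1],
    [0,0,1],
    [0,0,1],
    [0,0,1],
  ],
  claw=[1,1,1,1],
)

```text
clock: 6.55
position: [0.4203, -0.2712, 0.1485]
ee_rot: [0.074, 0.961, 0.17, 0.205]
contact_force: [0.1, 0.3, 0.7]
width: 0.0004
gripper_force: 0.0
```

Request:
carry_out(
  delta_pos=[
    [0,0,0],
    [0,0,0],
    [0,0,0],
    [0,0,0],
  ],
  turn=[
    [0,0,1],
    [0,0,1],
    [0,0,1],
    [0,0,1],
  ],
  claw=[1,1,1,1],
)

```text
clock: 6.95
position: [0.4203, -0.2713, 0.1485]
ee_rot: [0.019, 0.972, -0.084, 0.218]
contact_force: [0.1, 0.2, -0.4]
width: 0.0004
gripper_force: 0.0
```

```bash
python3 -c "
from h import *
rows((-90,60,55),(-75,25,50),(-68,3,45))"
```

```text
now U -111.2 y 1.1 z 108.2 alpha 64.8 g -179.8 clock 6.95 F [ 0.1  0.2 -0.4] q [-0.97  0.    2.07  0.44  0.8   0.51]
(-90, 60, 55) shift [-0.003, 0.003, 0.136] turn [0.002, 0.326, -0.005] mm 55 deg 9.8
(-75, 25, 50) shift [-0.006, 0.003, 0.234] turn [0.002, 0.493, -0.005] mm 94 deg 14.8
(-68, 3, 45) shift [-0.013, 0.003, 0.293] turn [0.002, 0.659, -0.005] mm 117 deg 19.8
```

Request:
carry_out(
  delta_pos=[
    [-0.002,0.002,0.07],
    [-0.003,0.003,0.136],
    [-0.006,0.003,0.234],
    [-0.006,0.003,0.234],
    [-0.013,0.003,0.293],
    [-0.013,0.003,0.293],
    [-0.013,0.003,0.293],
  ],
  turn=[
    [0,0.2,0],
    [0,0.33,0],
    [0,0.5,0],
    [0,0.5,0],
    [0,0.66,0],
    [0,0.66,0],
    [0,0.66,0],
  ],
  claw=[1,1,1,1,1,1,1],
)

```text
clock: 7.65
position: [0.4644, -0.2811, 0.0402]
ee_rot: [0.035, 0.92, -0.078, 0.381]
contact_force: [1.3, 1.3, 0.3]
width: 0.0
gripper_force: 0.0
```

```bash
python3 - <<'E'
from h import *
rows((-60,3,45),(-50,3,45),(-45,5,45),(-43,15,45),(-40,25,45),(-37,35,45))
outs=[]
for c,(x0,y0,w,h) in {"scene":(270,180,120,120),"top":(280,170,120,120)}.items():
    im=manip.get_image(c);outs.append(cv2.resize(im["image"][y0:y0+h,x0:x0+w,::-1],(400,400),interpolation=cv2.INTER_CUBIC))
cv2.imwrite("pics/c4.png",np.hstack(outs))
E
```

```text
now U -68.3 y -1.1 z 3.0 alpha 45.0 g 179.9 clock 7.65 F [1.3 1.3 0.3] q [-1.14  0.3   2.46  1.77  0.63 -1.04]
(-60, 3, 45) shift [0.015, -0.003, 0.014] turn [0.007, -0.001, 0.004] mm 8 deg 0.2
(-50, 3, 45) shift [0.032, -0.003, 0.032] turn [0.007, -0.001, 0.004] mm 18 deg 0.2
(-45, 5, 45) shift [0.045, -0.003, 0.037] turn [0.007, -0.001, 0.004] mm 23 deg 0.2
(-43, 15, 45) shift [0.066, -0.003, 0.023] turn [0.007, -0.001, 0.004] mm 28 deg 0.2
(-40, 25, 45) shift [0.089, -0.003, 0.011] turn [0.007, -0.001, 0.004] mm 36 deg 0.2
(-37, 35, 45) shift [0.112, -0.003, -0.001] turn [0.007, -0.001, 0.004] mm 45 deg 0.2
```

View pics/c4.png

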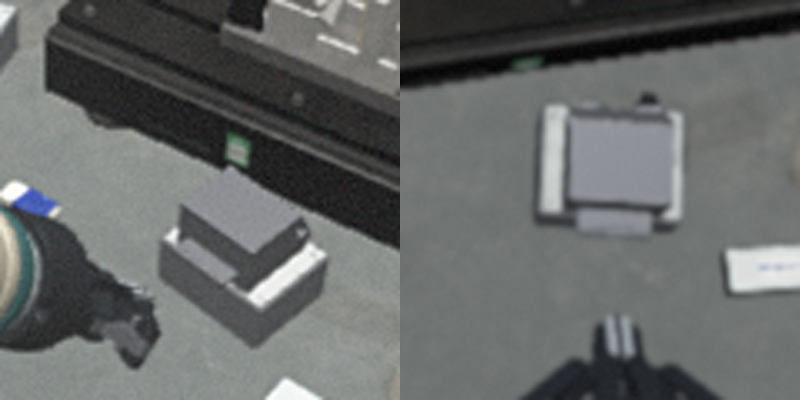

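```bash
python3 - <<'E'
from h import *
s,p,R=cur()
pts={"TCP":p,"U":p+.011*R[:,0],"L":p-.011*R[:,0],"back40":p-.04*R[:,2],"lip":C-.05*n+.016*k}
for c,(x0,y0,o) in {"scene":(270,180,0),"top":(280,170,400)}.items():
    im,W=cloud(c);T=im["world_to_cam"]
    for a,P in pts.items():
        q=T[:3,:3]@P+T[:3,3];u=im["fx"]*q[0]/q[2]+im["cx"];v=im["fy"]*q[1]/q[2]+im["cy"]
        print(c,a,"crop",round((u-x0)*400/120+o),round((v-y0)*400/120))
    # frontmost elevated points near finger plane, finger-frame profile
    d=(W-p)@R*1000
    m=(abs(d[...,1])<16)&(abs(d[...,0])<40)&(d[...,2]>-90)&(d[...,2]<25)&(W[...,2]>.012)
    s=d[m];s=s[np.argsort(-s[:,2])];print(c,len(s),s[:60:3].round(0).astype(int).tolist())
E
```

```text
scene TCP crop 167 311
scene U crop 176 297
scene L crop 158 326
scene back40 crop 138 306
scene lip crop 198 266
scene 103 [[28, -11, 24], [39, -16, 10], [39, -3, 9], [39, 14, 8], [39, -6, 7], [38, 1, 6], [38, 8, 5], [38, -3, 4], [33, -14, 3], [38, -11, 3], [37, -13, 2], [37, 7, 2], [37, -4, 2], [33, -10, 1], [33, 2, 1], [35, -8, 0], [37, 0, 0], [35, -10, -1], [7, 4, -38], [7, 5, -45]]
top TCP crop 607 287
top U crop 609 272
top L crop 604 301
top back40 crop 612 328
top lip crop 613 236
top 279 [[39, 15, 10], [35, -7, 7], [38, 0, 5], [40, 10, 5], [38, -16, 4], [40, 2, 4], [39, -14, 3], [39, -10, 3], [38, 0, 3], [38, 2, 2], [12, -2, -38], [13, -7, -41], [13, 5, -43], [13, -3, -44], [9, -8, -45], [13, 1, -46], [14, 4, -47], [10, 9, -47], [14, -1, -48], [9, -10, -48]]
```

```bash
python3 - <<'E'
from h import *
s,p,R=cur();outs=[]
pts=[p,p+.011*R[:,0],p-.011*R[:,0],p-.04*R[:,2]]
for c,(x0,y0) in {"scene":(270,230),"top":(310,225)}.items():
    im,W=cloud(c);T=im["world_to_cam"]
    o=cv2.resize(im["image"][y0:y0+80,x0:x0+80,::-1],(400,400),interpolation=cv2.INTER_CUBIC)
    for P in pts:
        q=T[:3,:3]@P+T[:3,3];u=im["fx"]*q[0]/q[2]+im["cx"];v=im["fy"]*q[1]/q[2]+im["cy"]
        cv2.circle(o,(int((u-x0)*5),int((v-y0)*5)),4,(0,0,255),1)
    outs.append(o)
cv2.imwrite("pics/c5.png",np.hstack(outs))
E
```

```text
(no output)
```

View pics/c5.png

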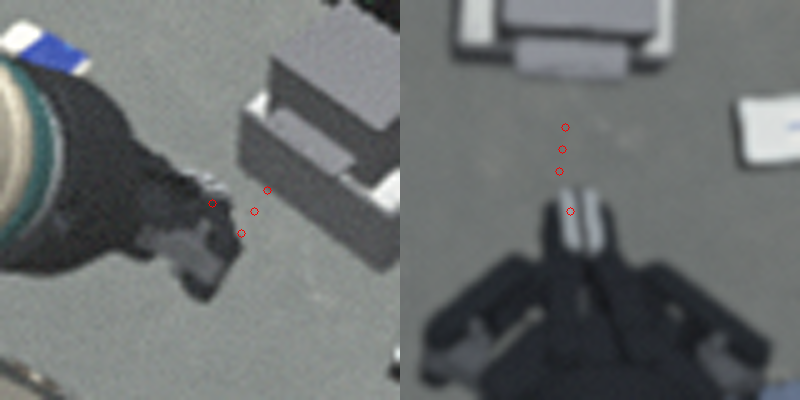

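```bash
python3 - <<'E'
from h import *
rows()
B=np.stack([n,t,k])
for c in("scene","top"):
    im,W=cloud(c);q=(W-C)@B.T*1000
    m=(q[...,0]>-170)&(q[...,0]<-54)&(abs(q[...,1])<50)&(q[...,2]>-41)
    print(c,"count",m.sum())
    for x in range(-54,-150,-6):
        e=q[m&(q[...,0]<=x)&(q[...,0]>x-6)]
        if len(e): print(x,len(e),"z",e[:,2].min().round(),e[:,2].max().round(),"y",e[:,1].min().round(),e[:,1].max().round(), "ymed of top",np.median(e[e[:,2]>e[:,2].max()-8][:,1]).round())
E
```

```text
now U -66.9 y -1.6 z 4.8 alpha 44.9 g 179.9 clock 7.95 F [-0.2  0.8 -0.2] q [-1.13  0.3   2.45  1.75  0.63 -1.02]
scene count 303
-54 5 z -40.0 20.0 y -47.0 -12.0 ymed of top -13.0
-60 5 z -41.0 -40.0 y -47.0 -8.0 ymed of top -24.0
-66 3 z -41.0 -40.0 y -20.0 7.0 ymed of top -0.0
-72 3 z -41.0 -40.0 y -45.0 -4.0 ymed of top -30.0
-90 2 z -41.0 -40.0 y -15.0 -14.0 ymed of top -15.0
-96 9 z -41.0 35.0 y -48.0 0.0 ymed of top -5.0
-102 17 z -41.0 43.0 y -41.0 5.0 ymed of top -6.0
-108 14 z -41.0 49.0 y -41.0 29.0 ymed of top -4.0
-114 10 z -41.0 54.0 y -39.0 31.0 ymed of top -3.0
-120 8 z -41.0 63.0 y -41.0 8.0 ymed of top 6.0
-126 20 z -41.0 68.0 y -48.0 42.0 ymed of top -13.0
-132 34 z -41.0 78.0 y -36.0 35.0 ymed of top -20.0
-138 48 z -41.0 87.0 y -45.0 8.0 ymed of top -11.0
-144 30 z -41.0 92.0 y -48.0 27.0 ymed of top -17.0
top count 1659
-54 33 z -41.0 -39.0 y -49.0 43.0 ymed of top -2.0
-60 30 z -41.0 -37.0 y -49.0 49.0 ymed of top 7.0
-66 22 z -41.0 -38.0 y -45.0 46.0 ymed of top 0.0
-72 28 z -41.0 -38.0 y -46.0 48.0 ymed of top 4.0
-78 33 z -41.0 -38.0 y -49.0 44.0 ymed of top -9.0
-84 15 z -41.0 -39.0 y -49.0 44.0 ymed of top -3.0
-90 24 z -41.0 36.0 y -49.0 50.0 ymed of top 0.0
-96 48 z -41.0 42.0 y -49.0 50.0 ymed of top -0.0
-102 64 z -41.0 49.0 y -47.0 49.0 ymed of top -0.0
-108 64 z -41.0 53.0 y -45.0 49.0 ymed of top -1.0
-114 50 z -41.0 60.0 y -15.0 43.0 ymed of top -2.0
-120 66 z -41.0 69.0 y -30.0 49.0 ymed of top 2.0
-126 121 z -41.0 74.0 y -37.0 48.0 ymed of top -1.0
-132 143 z -39.0 86.0 y -46.0 46.0 ymed of top -5.0
-138 183 z -40.0 93.0 y -49.0 48.0 ymed of top -6.0
-144 161 z -40.0 99.0 y -50.0 49.0 ymed of top -6.0
```

```bash
python3 - <<'E'
from h import *
print(manip.pinch_z)
rows((-55,3,45),(-46,5,45),(-43,15,45),(-40,25,45))
E
```

```text
0.0187
now U -66.7 y -1.9 z 5.0 alpha 44.9 g 179.9 clock 8.05 F [ 0.6  0.  -0.9] q [-1.13  0.3   2.45  1.75  0.63 -1.02]
(-55, 3, 45) shift [0.017, -0.005, 0.024] turn [0.005, -0.004, 0.005] mm 12 deg 0.3
(-46, 5, 45) shift [0.036, -0.005, 0.037] turn [0.005, -0.004, 0.005] mm 21 deg 0.3
(-43, 15, 45) shift [0.059, -0.005, 0.024] turn [0.005, -0.004, 0.005] mm 26 deg 0.3
(-40, 25, 45) shift [0.082, -0.005, 0.012] turn [0.005, -0.004, 0.005] mm 33 deg 0.3
```

Request:
carry_out(
  delta_pos=[
    [0.017,-0.005,0.024],
    [0.036,-0.005,0.037],
    [0.036,-0.005,0.037],
    [0.048,-0.005,0.03],
    [0.059,-0.005,0.024],
    [0.07,-0.005,0.018],
    [0.082,-0.005,0.012],
    [0.082,-0.005,0.012],
  ],
  turn=[
    [0,0,0],
    [0,0,0],
    [0,0,0],
    [0,0,0],
    [0,0,0],
    [0,0,0],
    [0,0,0],
    [0,0,0],
  ],
  claw=[1,1,1,1,1,1,1,1],
)

```text
clock: 8.85
position: [0.4921, -0.2848, 0.0619]
ee_rot: [0.034, 0.92, -0.078, 0.382]
contact_force: [0.1, -0.3, -0.4]
width: -0.0002
gripper_force: 0.0
```

```bash
cat >> h.py <<'E'
B=np.stack([n,t,k])
def guard():
    im,W=cloud("scene");q=(W-C)@B.T*1000
    m=(abs(q[...,1])<26)&(q[...,0]>-28)&(q[...,0]<10)&(q[...,2]>25)
    e=q[m];e=e[e[:,2]<120];f=np.polyfit(e[:,0],e[:,2],1) if len(e)>10 else None
    im,W=cloud("top");q=(W-C)@B.T*1000
    m=(abs(q[...,1])<10)&(q[...,0]>-150)&(q[...,0]<-20)&(q[...,2]>-25)
    print("roof fit",f,len(e),"top view fwd profile",[(x,q[m&(abs(q[...,0]-x)<4)][:,2].max().round()) for x in range(-140,-20,8) if (m&(abs(q[...,0]-x)<4)).any()])
E
python3 - <<'E'
from h import *
rows();guard();rows()
E
```

```text
now U -40.3 y -0.0 z 24.7 alpha 44.9 g 179.9 clock 8.85 F [ 0.1 -0.3 -0.4] q [-1.06  0.26  2.39  1.68  0.58 -0.85]
roof fit [2.02883508e-03 4.15673421e+01] 310 top view fwd profile [(-140, np.float64(166.0)), (-132, np.float64(132.0)), (-124, np.float64(125.0)), (-116, np.float64(114.0)), (-108, np.float64(106.0)), (-100, np.float64(90.0)), (-92, np.float64(86.0)), (-84, np.float64(73.0)), (-76, np.float64(65.0)), (-68, np.float64(57.0)), (-52, np.float64(19.0)), (-44, np.float64(21.0)), (-36, np.float64(45.0)), (-28, np.float64(45.0))]
now U -40.8 y 0.2 z 23.9 alpha 44.9 g 180.0 clock 8.95 F [-0.5  0.1 -0.1] q [-1.06  0.26  2.39  1.68  0.58 -0.85]
```

```bash
cat >> h.py <<'E'
NB,BB=.013,.039
_p0=pose
def pose(*a,**kw):
    P,Q=_p0(*a,**kw);z=Q[:,2];x=np.cross(t,z);return P+(NB-.011)*x+BB*z,Q
def rows(*ws):
    s,p,R=cur();x=np.cross(t,R[:,2]);x/=np.linalg.norm(x)
    U=p-NB*x-BB*R[:,2]-C;print("now U",round(U@n*1e3,1),"y",round(U@t*1e3,1),"z",round(U[2]*1e3,1),"alpha",round(np.degrees(np.arcsin(-R[2,2])),1),"clock",round(s["clock"],2),"F",np.round(s["contact_force"],1),"q",np.round(s["qpos"],2))
    for w in ws:
        P,Q=pose(*w);d=R.T@(P-p);r=Ro.from_matrix(R.T@Q).as_rotvec(degrees=True)
        print(w,"shift",np.round(d/.4,3).tolist(),"turn",np.round(r/30,3).tolist(),"mm",round(np.linalg.norm(d)*1e3),"deg",round(np.linalg.norm(r),1))
E
python3 - <<'E'
from h import *
rows((-80,30,45),(-64,3,45),(-54,2,45))
E
```

```text
now U -67.0 y 0.3 z 52.8 alpha 44.9 clock 8.95 F [-0.5  0.1 -0.1] q [-1.06  0.26  2.39  1.68  0.58 -0.85]
(-80, 30, 45) shift [-0.063, 0.0, 0.017] turn [0.005, -0.002, 0.002] mm 26 deg 0.2
(-64, 3, 45) shift [-0.083, 0.0, 0.093] turn [0.005, -0.002, 0.002] mm 50 deg 0.2
(-54, 2, 45) shift [-0.067, 0.0, 0.113] turn [0.005, -0.002, 0.002] mm 52 deg 0.2
```

Request:
carry_out(
  delta_pos=[
    [-0.063,0,0.017],
    [-0.08,0,0.06],
    [-0.083,0,0.093],
    [-0.083,0,0.093],
    [-0.083,0,0.093],
  ],
  turn=[
    [0,0,0],
    [0,0,0],
    [0,0,0],
    [0,0,0],
    [0,0,0],
  ],
  claw=[1,1,1,1,1],
)

```text
clock: 9.45
position: [0.4944, -0.2847, 0.0107]
ee_rot: [0.033, 0.92, -0.079, 0.381]
contact_force: [0.3, -0.5, -0.1]
width: -0.0001
gripper_force: 0.0
```

```bash
python3 - <<'E'
from h import *
guard();rows((-54,2,45),(-46,4,45),(-43,14,45),(-40,24,45),(-36,36,45))
outs=[]
for c,(x0,y0) in {"scene":(290,220),"top":(305,195)}.items():
    im=manip.get_image(c);outs.append(cv2.resize(im["image"][y0:y0+80,x0:x0+80,::-1],(400,400),interpolation=cv2.INTER_CUBIC))
cv2.imwrite("pics/c6.png",np.hstack(outs))
E
```

```text
roof fit [1.19211750e-02 4.17927333e+01] 304 top view fwd profile [(-140, np.float64(119.0)), (-132, np.float64(83.0)), (-124, np.float64(77.0)), (-116, np.float64(66.0)), (-108, np.float64(60.0)), (-100, np.float64(43.0)), (-92, np.float64(37.0)), (-84, np.float64(27.0)), (-76, np.float64(19.0)), (-68, np.float64(11.0)), (-52, np.float64(21.0)), (-44, np.float64(21.0)), (-36, np.float64(46.0)), (-28, np.float64(46.0))]
now U -64.2 y 0.3 z 3.2 alpha 44.9 clock 9.55 F [ 0.3  0.2 -0.1] q [-1.05  0.4   2.45  1.97  0.63 -1.19]
(-54, 2, 45) shift [0.016, 0.0, 0.02] turn [0.004, -0.002, 0.001] mm 10 deg 0.2
(-46, 4, 45) shift [0.033, 0.0, 0.031] turn [0.004, -0.002, 0.001] mm 18 deg 0.2
(-43, 14, 45) shift [0.056, 0.0, 0.018] turn [0.004, -0.002, 0.001] mm 24 deg 0.2
(-40, 24, 45) shift [0.079, 0.0, 0.006] turn [0.004, -0.002, 0.001] mm 32 deg 0.2
(-36, 36, 45) shift [0.108, 0.0, -0.008] turn [0.004, -0.002, 0.001] mm 43 deg 0.2
```

View pics/c6.png

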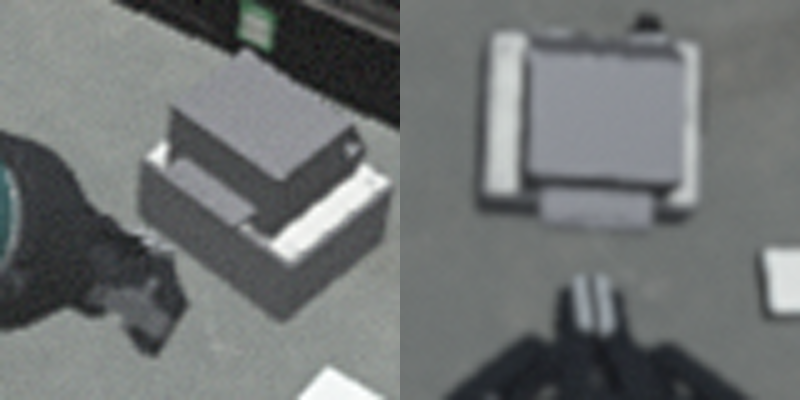

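Request:
carry_out(
  delta_pos=[
    [0.016,0,0.02],
    [0.033,0,0.031],
    [0.033,0,0.031],
    [0.045,0,0.025],
    [0.056,0,0.018],
    [0.068,0,0.012],
    [0.079,0,0.006],
    [0.079,0,0.006],
  ],
  turn=[
    [0,0,0],
    [0,0,0],
    [0,0,0],
    [0,0,0],
    [0,0,0],
    [0,0,0],
    [0,0,0],
    [0,0,0],
  ],
  claw=[1,1,1,1,1,1,1,1],
)

```text
clock: 10.45
position: [0.5185, -0.289, 0.0324]
ee_rot: [0.034, 0.92, -0.078, 0.382]
contact_force: [-0.8, 0.2, -0.8]
width: 0.0
gripper_force: 0.2
```

```bash
python3 - <<'E'
from h import *
guard();rows((-40,34,50),(-36,36,55),(-34,38,65))
E
```

```text
roof fit [-0.17221741 47.40187744] 274 top view fwd profile [(-140, np.float64(164.0)), (-132, np.float64(155.0)), (-124, np.float64(148.0)), (-116, np.float64(140.0)), (-108, np.float64(102.0)), (-100, np.float64(98.0)), (-92, np.float64(88.0)), (-84, np.float64(78.0)), (-76, np.float64(65.0)), (-68, np.float64(58.0)), (-60, np.float64(49.0)), (-52, np.float64(38.0)), (-44, np.float64(34.0)), (-36, np.float64(32.0)), (-28, np.float64(55.0))]
now U -40.0 y 0.4 z 23.5 alpha 45.0 clock 10.55 F [-1.  -0.3  0.4] q [-1.    0.36  2.38  1.88  0.58 -1.01]
(-40, 34, 50) shift [0.01, 0.001, -0.022] turn [0.004, -0.168, 0.001] mm 10 deg 5.0
(-36, 36, 55) shift [0.013, 0.001, -0.022] turn [0.004, -0.335, 0.001] mm 10 deg 10.0
(-34, 38, 65) shift [0.005, 0.001, -0.032] turn [0.004, -0.668, 0.0] mm 13 deg 20.0
```

```bash
python3 - <<'E'
from h import *
rows((-37,32,45),(-34.5,39,45),(-36,38,55),(-37,37.5,65),(-38,37,75),(-35,25,75),(-31,10,75))
E
```

```text
now U -40.0 y 0.4 z 23.5 alpha 45.0 clock 10.55 F [-1.  -0.3  0.4] q [-1.    0.36  2.38  1.88  0.58 -1.01]
(-37, 32, 45) shift [0.02, 0.001, -0.01] turn [0.004, -0.002, 0.001] mm 9 deg 0.1
(-34.5, 39, 45) shift [0.037, 0.001, -0.018] turn [0.004, -0.002, 0.001] mm 16 deg 0.1
(-36, 38, 55) shift [0.016, 0.001, -0.026] turn [0.004, -0.335, 0.001] mm 12 deg 10.0
(-37, 37.5, 65) shift [-0.001, 0.001, -0.036] turn [0.004, -0.668, 0.0] mm 15 deg 20.0
(-38, 37, 75) shift [-0.017, 0.001, -0.05] turn [0.004, -1.002, -0.0] mm 21 deg 30.0
(-35, 25, 75) shift [-0.033, 0.001, -0.023] turn [0.004, -1.002, -0.0] mm 16 deg 30.0
(-31, 10, 75) shift [-0.053, 0.001, 0.01] turn [0.004, -1.002, -0.0] mm 21 deg 30.0
```

Request:
carry_out(
  delta_pos=[
    [0.02,0.001,-0.01],
    [0.037,0.001,-0.018],
    [0.037,0.001,-0.018],
    [0.027,0.001,-0.022],
    [0.016,0.001,-0.026],
    [0.008,0.001,-0.031],
    [-0.001,0.001,-0.036],
    [-0.009,0.001,-0.043],
    [-0.017,0.001,-0.05],
    [-0.017,0.001,-0.05],
  ],
  turn=[
    [0,0,0],
    [0,0,0],
    [0,0,0],
    [0,-0.17,0],
    [0,-0.335,0],
    [0,-0.5,0],
    [0,-0.67,0],
    [0,-0.83,0],
    [0,-1,0],
    [0,-1,0],
  ],
  claw=[1,1,1,1,1,1,1,1,1,1],
)

```text
clock: 11.55
position: [0.503, -0.2771, 0.0384]
ee_rot: [-0.002, 0.982, -0.077, 0.171]
contact_force: [0.1, 1.5, 0.4]
width: -0.0005
gripper_force: 0.2
```

```bash
python3 - <<'E'
from h import *
guard();rows((-36,29,75),(-33.5,20,75),(-31,10,75))
E
```

```text
roof fit [-0.1425791 53.0869973] 222 top view fwd profile [(-140, np.float64(429.0)), (-132, np.float64(428.0)), (-124, np.float64(428.0)), (-116, np.float64(420.0)), (-108, np.float64(408.0)), (-100, np.float64(389.0)), (-84, np.float64(240.0)), (-76, np.float64(229.0)), (-68, np.float64(208.0)), (-60, np.float64(187.0)), (-36, np.float64(47.0)), (-28, np.float64(44.0))]
now U -35.5 y 6.9 z 36.4 alpha 69.8 clock 11.65 F [0.  0.1 0.1] q [-0.78  0.28  2.01  0.4   0.61  0.64]
(-36, 29, 75) shift [-0.016, 0.021, 0.013] turn [-0.06, -0.17, 0.027] mm 12 deg 5.5
(-33.5, 20, 75) shift [-0.018, 0.021, 0.036] turn [-0.06, -0.17, 0.027] mm 18 deg 5.5
(-31, 10, 75) shift [-0.021, 0.022, 0.062] turn [-0.06, -0.17, 0.027] mm 28 deg 5.5
```

Request:
carry_out(
  delta_pos=[
    [-0.014,0.021,0],
    [-0.016,0.021,0.013],
    [-0.018,0.021,0.036],
    [-0.021,0.022,0.062],
    [-0.021,0.022,0.062],
  ],
  turn=[
    [-0.06,-0.17,0.027],
    [-0.06,-0.17,0.027],
    [-0.06,-0.17,0.027],
    [-0.06,-0.17,0.027],
    [-0.06,-0.17,0.027],
  ],
  claw=[1,1,1,1,1],
)

```text
clock: 12.15
position: [0.4913, -0.2793, 0.0066]
ee_rot: [0.004, 0.989, -0.083, 0.118]
contact_force: [-31.6, -3.3, 9.8]
width: 0.0001
gripper_force: 13.4
```

```bash
python3 - <<'E'
from h import *
rows((-26,11,75),(-22,13,72),(-21,18,66),(-21,24,60))
outs=[]
for c,(x0,y0) in {"scene":(290,210),"top":(305,185)}.items():
    im=manip.get_image(c);outs.append(cv2.resize(im["image"][y0:y0+80,x0:x0+80,::-1],(400,400),interpolation=cv2.INTER_CUBIC))
cv2.imwrite("pics/c7.png",np.hstack(outs))
E
```

```text
now U -46.4 y 4.7 z 2.5 alpha 76.4 clock 12.15 F [-31.6  -3.3   9.8] q [-0.74  0.34  1.99  0.23  0.63  0.82]
(-26, 11, 75) shift [0.057, 0.013, -0.008] turn [-0.024, 0.047, 0.0] mm 24 deg 1.6
(-22, 13, 72) shift [0.073, 0.013, -0.009] turn [-0.024, 0.147, -0.0] mm 30 deg 4.5
(-21, 18, 66) shift [0.089, 0.013, -0.019] turn [-0.024, 0.347, -0.002] mm 37 deg 10.4
(-21, 24, 60) shift [0.103, 0.013, -0.032] turn [-0.024, 0.547, -0.003] mm 44 deg 16.4
```

View pics/c7.png

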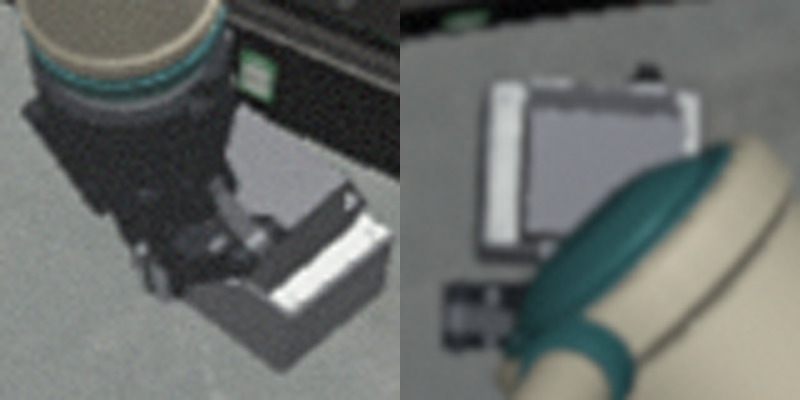

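```bash
python3 - <<'E'
from h import *
rows((-80,2.5,76),(-80,2.5,60))
E
```

```text
now U -46.3 y 4.7 z 3.1 alpha 76.4 clock 12.25 F [-31.3  -3.7   9.7] q [-0.74  0.34  1.99  0.23  0.63  0.82]
(-80, 2.5, 76) shift [-0.082, 0.013, -0.018] turn [-0.024, 0.013, 0.001] mm 34 deg 0.8
(-80, 2.5, 60) shift [-0.053, 0.013, -0.013] turn [-0.024, 0.546, -0.002] mm 23 deg 16.4
```

Request:
carry_out(
  delta_pos=[
    [-0.05,0.013,-0.01],
    [-0.082,0.013,-0.018],
    [-0.082,0.013,-0.018],
    [-0.07,0.013,-0.016],
    [-0.06,0.013,-0.014],
    [-0.053,0.013,-0.013],
    [-0.053,0.013,-0.013],
  ],
  turn=[
    [0,0,0],
    [0,0,0],
    [0,0,0],
    [0,0.2,0],
    [0,0.4,0],
    [-0.02,0.54,0],
    [-0.02,0.54,0],
  ],
  claw=[1,1,1,1,1,1,1],
)

```text
clock: 12.95
position: [0.4844, -0.2856, 0.0133]
ee_rot: [0.023, 0.961, -0.083, 0.262]
contact_force: [0.7, -0.3, 0.2]
width: -0.0002
gripper_force: 0.0
```

```bash
python3 - <<'E'
from h import *
guard();rows((-62,3,60),(-55,2,60),(-48,3,60))
for c in("scene","top"):
    for q in("guard_lip","guarded_box","stylus_case","eraser"): print(c,q,[(np.round(d["point"],3).tolist(),round(d["score"],2)) for d in manip.place_of(c,q)[:1]])
im,W=cloud("top");q=(W-C)@B.T*1000
for x in range(-58,-30,2):
    e=q[(abs(q[...,1]+0)<18)&(abs(q[...,0]-x)<1)];print(x,np.round(np.median(e[:,2]),1) if len(e) else None,end="; ")
E
```

```text
roof fit [-5.08885252e-03  4.15130536e+01] 302 top view fwd profile [(-140, np.float64(188.0)), (-132, np.float64(169.0)), (-124, np.float64(165.0)), (-116, np.float64(149.0)), (-108, np.float64(137.0)), (-100, np.float64(83.0)), (-92, np.float64(69.0)), (-84, np.float64(50.0)), (-76, np.float64(27.0)), (-68, np.float64(13.0)), (-52, np.float64(21.0)), (-44, np.float64(21.0)), (-36, np.float64(46.0)), (-28, np.float64(46.0))]
now U -65.8 y -1.0 z 7.3 alpha 59.7 clock 13.05 F [ 0.3  1.  -0.9] q [-0.91  0.29  2.24  1.07  0.4  -0.12]
(-62, 3, 60) shift [0.002, -0.002, 0.014] turn [-0.0, -0.009, -0.013] mm 6 deg 0.5
(-55, 2, 60) shift [0.016, -0.003, 0.025] turn [-0.0, -0.009, -0.013] mm 12 deg 0.5
(-48, 3, 60) shift [0.033, -0.003, 0.032] turn [-0.0, -0.009, -0.013] mm 18 deg 0.5
scene guard_lip [([0.489, -0.286, 0.06], 0.82)]
scene guarded_box [([0.541, -0.295, -0.003], 0.68)]
scene stylus_case [([0.463, -0.403, 0.004], 0.73)]
scene eraser [([0.57, -0.297, 0.052], 0.62)]
top guard_lip [([0.49, -0.281, 0.059], 0.9)]
top guarded_box [([0.538, -0.294, 0.0], 0.59)]
top stylus_case [([0.468, -0.4, 0.002], 0.75)]
top eraser [([0.518, -0.134, 0.0], 0.79)]
-58 -41.6; -56 -42.3; -54 -42.4; -52 -42.2; -50 -42.0; -48 15.9; -46 -11.8; -44 -39.5; -42 14.9; -40 15.1; -38 16.7; -36 17.2; -34 26.8; -32 41.3;
```

```bash
python3 - <<'E'
from h import *
s,p,R=cur()
for c in("top","scene"):
    im,W=cloud(c);d=(W-p)@R*1000
    m=(abs(d[...,1])<13)&(abs(d[...,0]-NB*1e3)<5)&(d[...,2]>-80)&(d[...,2]<0)&(W[...,2]>.01)
    e=d[m];e=e[np.argsort(-e[:,2])];print(c,e[:14].round(1).tolist(),np.median(e[:40,0]))
rows()
E
```

```text
top [[11.8, 5.9, -43.1], [12.0, -2.3, -45.0], [11.9, -4.3, -45.1], [12.6, 3.6, -45.4], [12.0, -6.4, -45.6], [12.7, -0.5, -46.4], [9.1, 9.8, -46.5], [11.3, 5.5, -47.4], [8.3, -10.2, -47.6], [13.4, 1.2, -48.0], [8.6, -8.3, -48.1], [11.8, 1.2, -49.2], [8.5, 11.4, -50.2], [12.3, 3.0, -50.4]] 11.883106262309003
scene [[8.6, 4.3, -63.7]] 8.605435858674694
now U -64.5 y -1.4 z 8.3 alpha 59.7 clock 13.6 F [ 0.7  0.4 -0. ] q [-0.91  0.29  2.24  1.07  0.4  -0.12]
```

```bash
sed -i 's/^NB,BB=.*/NB,BB=.0115,.043/' h.py; python3 - <<'E'
from h import *
rows((-62,1,60),(-46,1,60),(-44.5,4.5,60),(-43.2,12.5,60),(-41.1,20.4,60),(-38.2,28,60),(-34.6,35.3,60))
E
```

```text
now U -67.8 y -1.4 z 11.0 alpha 59.7 clock 13.6 F [ 0.7  0.4 -0. ] q [-0.91  0.29  2.24  1.07  0.4  -0.12]
(-62, 1, 60) shift [-0.001, -0.003, 0.029] turn [-0.0, -0.011, -0.004] mm 12 deg 0.3
(-46, 1, 60) shift [0.034, -0.003, 0.049] turn [-0.0, -0.011, -0.004] mm 24 deg 0.3
(-44.5, 4.5, 60) shift [0.042, -0.003, 0.043] turn [-0.0, -0.011, -0.004] mm 24 deg 0.3
(-43.2, 12.5, 60) shift [0.055, -0.004, 0.028] turn [-0.0, -0.011, -0.004] mm 24 deg 0.3
(-41.1, 20.4, 60) shift [0.069, -0.004, 0.013] turn [-0.0, -0.011, -0.004] mm 28 deg 0.3
(-38.2, 28, 60) shift [0.085, -0.004, 0.001] turn [-0.0, -0.011, -0.004] mm 34 deg 0.3
(-34.6, 35.3, 60) shift [0.102, -0.004, -0.011] turn [-0.0, -0.011, -0.004] mm 41 deg 0.3
```

Request:
carry_out(
  delta_pos=[
    [-0.001,-0.003,0.029],
    [0.017,-0.003,0.04],
    [0.034,-0.003,0.049],
    [0.034,-0.003,0.049],
    [0.042,-0.003,0.043],
    [0.055,-0.004,0.028],
    [0.069,-0.004,0.013],
    [0.085,-0.004,0.001],
    [0.102,-0.004,-0.011],
    [0.102,-0.004,-0.011],
  ],
  turn=[
    [0,0,0],
    [0,0,0],
    [0,0,0],
    [0,0,0],
    [0,0,0],
    [0,0,0],
    [0,0,0],
    [0,0,0],
    [0,0,0],
    [0,0,0],
  ],
  claw=[1,1,1,1,1,1,1,1,1,1],
)

```text
clock: 14.6
position: [0.5172, -0.2895, 0.0386]
ee_rot: [0.023, 0.961, -0.082, 0.261]
contact_force: [-1.0, -0.3, -0.6]
width: -0.0
gripper_force: 0.3
```

```bash
cat >> h.py <<'E'
def guard():
    for c in("scene","top"):
        im,W=cloud(c);q=(W-C)@B.T*1000
        # roof by region: right part of hood, robust line in (x,z)
        m=(q[...,1]<-5)&(q[...,1]>-29)&(q[...,0]>-20)&(q[...,0]<25)&(q[...,2]>30)&(q[...,2]<105)
        e=q[m]
        if len(e)>12:
            l=cv2.fitLine(e[:,[0,2]].astype(np.float32),cv2.DIST_HUBER,0,1,.01).ravel();print(c,"theta",round(float(-np.arctan(l[1]/l[0])),3),len(e),l[2:].round())
        m=(abs(q[...,1])<20)&(q[...,0]>-70)&(q[...,0]<-10)&(q[...,2]>-25)
        print(" prof",[(x,int(np.median(q[m&(abs(q[...,0]-x)<2)][:,2]))) for x in range(-60,-12,4) if (m&(abs(q[...,0]-x)<2)).any()])
E
python3 - <<'E'
from h import *
guard();rows((-39,26,62),(-39,26,65))
E
```

```text
scene theta 0.359 157 [ 1. 56.]
 prof [(-60, 32), (-56, 26), (-52, 24), (-40, -14), (-36, -3), (-32, 0), (-28, 40), (-24, 47), (-20, 56), (-16, 62)]
top theta 0.328 271 [ 3. 57.]
 prof [(-60, 79), (-56, 73), (-52, 69), (-48, 57), (-44, 48), (-40, 45), (-36, 46), (-32, 43), (-28, 42), (-24, 42), (-20, 50), (-16, 59)]
now U -35.2 y 0.1 z 35.4 alpha 59.7 clock 14.7 F [-0.2 -0.  -0.4] q [-0.85  0.27  2.16  0.87  0.43  0.14]
(-39, 26, 62) shift [-0.025, 0.0, 0.014] turn [0.0, -0.078, -0.004] mm 11 deg 2.3
(-39, 26, 65) shift [-0.03, 0.0, 0.012] turn [0.0, -0.178, -0.004] mm 13 deg 5.3
```

```bash
sed -i 's/^NB,BB=.*/NB,BB=.0085,.043/' h.py; python3 - <<'E'
from h import *
rows((-38.5,30.5,62.5),(-39.9,27.8,65),(-35.6,18.7,65),(-33,13,65),(-30.6,7.9,65))
E
```

```text
now U -37.7 y 0.1 z 33.9 alpha 59.7 clock 14.7 F [-0.2 -0.  -0.4] q [-0.85  0.27  2.16  0.87  0.43  0.14]
(-38.5, 30.5, 62.5) shift [-0.011, 0.0, 0.005] turn [0.0, -0.094, -0.004] mm 5 deg 2.8
(-39.9, 27.8, 65) shift [-0.022, 0.0, 0.008] turn [0.0, -0.178, -0.004] mm 9 deg 5.3
(-35.6, 18.7, 65) shift [-0.024, 0.0, 0.033] turn [0.0, -0.178, -0.004] mm 16 deg 5.3
(-33, 13, 65) shift [-0.026, 0.0, 0.049] turn [0.0, -0.178, -0.004] mm 22 deg 5.3
(-30.6, 7.9, 65) shift [-0.027, 0.0, 0.063] turn [0.0, -0.178, -0.004] mm 27 deg 5.3
```

Request:
carry_out(
  delta_pos=[
    [-0.011,0,0.005],
    [-0.022,0,0.008],
    [-0.022,0,0.008],
    [-0.023,0,0.021],
    [-0.024,0,0.033],
    [-0.025,0,0.041],
    [-0.026,0,0.049],
    [-0.026,0,0.049],
  ],
  turn=[
    [0,-0.094,0],
    [0,-0.178,0],
    [0,-0.178,0],
    [0,-0.178,0],
    [0,-0.178,0],
    [0,-0.178,0],
    [0,-0.178,0],
    [0,-0.178,0],
  ],
  claw=[1,1,1,1,1,1,1,1],
)

```text
clock: 15.5
position: [0.5172, -0.2887, 0.0144]
ee_rot: [0.017, 0.973, -0.084, 0.215]
contact_force: [-1.6, 1.0, -0.9]
width: 0.0001
gripper_force: 0.3
```

```bash
python3 - <<'E'
from h import *
guard();rows((-30.6,7.9,65),(-27,10,65),(-23,13,65))
E
```

```text
scene theta 0.314 125 [ 1. 52.]
 prof [(-60, 22), (-56, 13), (-52, 7), (-48, 2), (-40, -16), (-36, -8), (-32, 36), (-28, 42), (-24, 52), (-20, 58), (-16, 58)]
top theta 0.31 260 [ 2. 55.]
 prof [(-60, 142), (-56, 82), (-52, 65), (-48, 45), (-44, 49), (-40, 41), (-36, 40), (-32, 39), (-28, 37), (-24, 44), (-20, 55), (-16, 60)]
now U -32.8 y 0.2 z 12.5 alpha 65.0 clock 15.6 F [-1.4 -0.1 -0.7] q [-0.8   0.32  2.1   0.62  0.44  0.41]
(-30.6, 7.9, 65) shift [0.0, 0.001, 0.013] turn [-0.001, 0.001, -0.006] mm 5 deg 0.2
(-27, 10, 65) shift [0.011, 0.0, 0.012] turn [-0.001, 0.001, -0.006] mm 6 deg 0.2
(-23, 13, 65) shift [0.023, 0.0, 0.009] turn [-0.001, 0.001, -0.006] mm 10 deg 0.2
```

Request:
carry_out(
  delta_pos=[
    [0,0,0.013],
    [0.011,0,0.012],
    [0.023,0,0.009],
    [0.023,0,0.009],
  ],
  turn=[
    [0,0,0],
    [0,0,0],
    [0,0,0],
    [0,0,0],
  ],
  claw=[1,1,1,1],
)

```text
clock: 16.0
position: [0.523, -0.2884, 0.0146]
ee_rot: [0.017, 0.973, -0.084, 0.213]
contact_force: [-8.8, 2.1, 6.2]
width: 0.0002
gripper_force: 0.0
```

```bash
python3 - <<'E'
from h import *
guard();rows((-22,19,63),(-22,25,60),(-16,27,60),(-9,27,60),(-2,27,60),(3,26,60),(7,26,60))
E
```

```text
scene theta 0.365 154 [ 1. 57.]
 prof [(-60, 49), (-56, 40), (-52, 13), (-48, 10), (-44, 6), (-40, -14), (-36, -7), (-32, -1), (-28, 20), (-24, 46), (-20, 55), (-16, 62)]
top theta 0.36 278 [ 4. 58.]
 prof [(-60, 153), (-56, 146), (-52, 142), (-48, 83), (-44, 62), (-40, 41), (-36, 49), (-32, 47), (-28, 45), (-24, 43), (-20, 48), (-16, 58)]
now U -25.7 y 1.0 z 12.7 alpha 65.2 clock 16.1 F [-1.4  0.3 -0.5] q [-0.79  0.32  2.08  0.6   0.44  0.44]
(-22, 19, 63) shift [0.019, 0.003, -0.01] turn [-0.003, 0.073, -0.005] mm 9 deg 2.2
(-22, 25, 60) shift [0.031, 0.003, -0.023] turn [-0.003, 0.173, -0.005] mm 15 deg 5.2
(-16, 27, 60) shift [0.047, 0.003, -0.021] turn [-0.003, 0.173, -0.005] mm 21 deg 5.2
(-9, 27, 60) shift [0.063, 0.003, -0.013] turn [-0.003, 0.173, -0.005] mm 26 deg 5.2
(-2, 27, 60) shift [0.079, 0.003, -0.006] turn [-0.003, 0.173, -0.005] mm 32 deg 5.2
(3, 26, 60) shift [0.089, 0.003, 0.001] turn [-0.003, 0.173, -0.005] mm 36 deg 5.2
(7, 26, 60) shift [0.098, 0.003, 0.006] turn [-0.003, 0.173, -0.005] mm 39 deg 5.2
```

Request:
carry_out(
  delta_pos=[
    [0.01,0.001,-0.005],
    [0.019,0.002,-0.01],
    [0.025,0.003,-0.017],
    [0.031,0.003,-0.023],
    [0.031,0.003,-0.023],
  ],
  turn=[
    [0,0.04,0],
    [0,0.073,0],
    [0,0.12,0],
    [0,0.173,0],
    [0,0.173,0],
  ],
  claw=[1,1,1,1,1],
)

```text
clock: 16.6
position: [0.5336, -0.2931, 0.0291]
ee_rot: [0.022, 0.962, -0.084, 0.259]
contact_force: [-0.6, 0.8, 0.9]
width: -0.0001
gripper_force: 0.4
```

```bash
python3 - <<'E'
from h import *
guard();rows((-16,27,60),(-9,27,60),(-2,27,60),(3,26,60),(7,26,60))
E
```

```text
scene theta -0.713 187 [-11.  60.]
 prof [(-60, 57), (-56, 59), (-52, 63), (-48, 34), (-44, 26), (-40, -11), (-36, -2), (-32, 0), (-28, -1), (-24, 0), (-20, 50), (-16, 53)]
top theta -0.303 280 [-3. 61.]
 prof [(-60, 152), (-56, 109), (-52, 99), (-48, 93), (-44, 84), (-40, 66), (-36, 61), (-32, 53), (-28, 59), (-24, 56), (-20, 54), (-16, 52)]
now U -19.4 y -1.4 z 25.8 alpha 59.9 clock 16.7 F [-2.1  0.6 -0.1] q [-0.82  0.31  2.13  0.87  0.41  0.16]
(-16, 27, 60) shift [0.009, -0.003, 0.002] turn [0.0, -0.005, -0.006] mm 4 deg 0.2
(-9, 27, 60) shift [0.024, -0.003, 0.01] turn [0.0, -0.005, -0.006] mm 10 deg 0.2
(-2, 27, 60) shift [0.039, -0.004, 0.019] turn [0.0, -0.005, -0.006] mm 17 deg 0.2
(3, 26, 60) shift [0.049, -0.004, 0.028] turn [0.0, -0.005, -0.006] mm 22 deg 0.2
(7, 26, 60) shift [0.057, -0.004, 0.033] turn [0.0, -0.005, -0.006] mm 26 deg 0.2
```

Request:
carry_out(
  delta_pos=[
    [0.009,-0.003,0.002],
    [0.016,-0.003,0.006],
    [0.024,-0.003,0.01],
    [0.032,-0.004,0.015],
    [0.039,-0.004,0.019],
    [0.049,-0.004,0.028],
    [0.049,-0.004,0.028],
  ],
  turn=[
    [0,0,0],
    [0,0,0],
    [0,0,0],
    [0,0,0],
    [0,0,0],
    [0,0,0],
    [0,0,0],
  ],
  claw=[1,1,1,1,1,1,1],
)

```text
clock: 17.4
position: [0.554, -0.2949, 0.0296]
ee_rot: [0.023, 0.962, -0.082, 0.258]
contact_force: [-25.1, 1.2, 20.4]
width: -0.0005
gripper_force: 15.4
```

```bash
python3 - <<'E'
from h import *
rows((7,26,60),(10,26,60),(12,26,60))
outs=[]
for c,(x0,y0) in {"scene":(300,210),"top":(305,185)}.items():
    im=manip.get_image(c);outs.append(cv2.resize(im["image"][y0:y0+70,x0:x0+70,::-1],(400,400),interpolation=cv2.INTER_CUBIC))
cv2.imwrite("pics/c8.png",np.hstack(outs))
E
```

```text
now U 0.5 y 0.5 z 26.1 alpha 60.0 clock 17.4 F [-25.1   1.2  20.4] q [-0.79  0.33  2.09  0.83  0.41  0.23]
(7, 26, 60) shift [0.014, 0.001, 0.008] turn [0.002, -0.001, -0.001] mm 7 deg 0.1
(10, 26, 60) shift [0.02, 0.001, 0.012] turn [0.002, -0.001, -0.001] mm 9 deg 0.1
(12, 26, 60) shift [0.025, 0.001, 0.015] turn [0.002, -0.001, -0.001] mm 11 deg 0.1
```

View pics/c8.png

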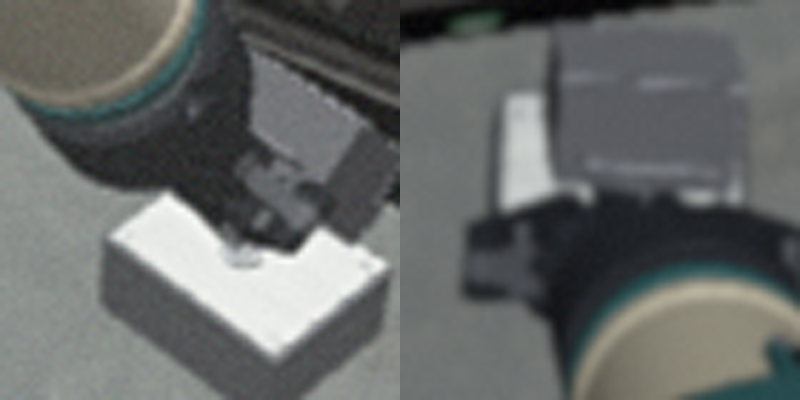

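Request:
carry_out(
  delta_pos=[
    [-0.016,0,-0.01],
    [-0.032,0,-0.02],
    [-0.047,0,-0.03],
    [-0.047,0,-0.05],
    [-0.047,0,-0.07],
    [-0.047,0,-0.1],
    [-0.047,0,-0.14],
    [-0.047,0,-0.18],
    [-0.047,0,-0.23],
    [-0.047,0,-0.3],
    [-0.047,0,-0.3],
  ],
  turn=[
    [0,0,0],
    [0,0,0],
    [0,0,0],
    [0,0,0],
    [0,0,0],
    [0,0,0],
    [0,0,0],
    [0,0,0],
    [0,0,0],
    [0,0,0],
    [0,0,0],
  ],
  claw=[1,1,1,1,1,1,1,1,1,1,1],
)

```text
clock: 18.6
position: [0.4818, -0.2841, 0.1277]
ee_rot: [0.024, 0.961, -0.083, 0.261]
contact_force: [0.4, -1.4, -0.4]
width: 0.0001
gripper_force: 0.0
```

```bash
python3 - <<'E'
from h import *
rows();guard()
for c in("scene","top"):
    for q in("stylus_case","marker","eraser"): print(c,q,[(np.round(d["point"],3).tolist(),round(d["score"],2)) for d in manip.place_of(c,q)[:1]])
E
```

```text
now U -72.8 y -0.9 z 124.1 alpha 59.6 clock 18.6 F [ 0.4 -1.4 -0.4] q [-0.91  0.09  2.09  0.6   0.64  0.41]
scene theta 0.004 129 [-4. 41.]
 prof [(-52, 16), (-48, 15), (-44, 15), (-40, -7), (-36, 25), (-32, 41), (-28, 41), (-24, 41), (-20, 41), (-16, 41)]
top theta 0.047 232 [-2. 43.]
 prof [(-48, 18), (-44, 17), (-40, 16), (-36, 16), (-32, 37), (-28, 42), (-24, 43), (-20, 42), (-16, 42)]
scene stylus_case [([0.463, -0.404, 0.002], 0.72)]
scene marker [([0.491, -0.075, -0.001], 0.8)]
scene eraser [([0.515, -0.131, -0.003], 0.47)]
top stylus_case [([0.465, -0.4, 0.001], 0.84)]
top marker [([0.489, -0.072, -0.001], 0.84)]
top eraser [([0.519, -0.13, -0.001], 0.78)]
```

Guard shut, bystanders unmoved, and the robot clear; the toggle met its end stop at the on position.

```bash
python3 -c "
from rig import manip
print(manip.sign_off())"
```

```text
the job is handed in; nothing more can be done
None
```

I lifted the guard and pushed the toggle rearward until it hit a hard stop (about 32 N), then drew the finger out and the guard dropped shut. I handed the job in; sign-off returned no verdict, and the hood hid the toggle, so "on" is inferred from that stop. The marker, eraser and stylus case read as unmoved, and I never went near the bare toggle.

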